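Press a bottle's stopper home with the sprung lever

TASK

Press the stopper home in the bottle that stands in the press's carriage, with the press and without touching the bottle: slide the carriage fully in under the press, pull the lever down until you feel the stopper bottom out, and keep it firmly pressed for about a second, but do not lean on it much harder than that or the glass cracks. Then ease the lever slowly all the way back up without ever letting it spring, and draw the carriage fully back out with the bottle standing in its cup. Leave everything else on the table where it is.

Things in the scene. Friction and masses are not known exactly. Their poses are not given: they have to be found in the camera images.
- press: grey bench press bolted to the table. Origin on the table under the ram's axis; x from the open front to the column at the back, y to the left seen from the front, z up. Base plate x -230 to 130, y -70 to 70, 12 high; column x 60 to 110, y -40 to 40; head x -30 to 110, y -35 to 35, z 230 to 275 mm. With the carriage in, the bottle stands at the origin.
- ram: upright steel rod, 20 mm thick, 100 long, through the press's head; origin at its lower end, 222 mm up with the lever at rest; sinks 40 mm per rad of lever. A black pad (44 mm across) is screwed on below, its underside 16 to 26 mm below the origin: set anew each time and not told, so the lever angle at which the stopper bottoms (0.6 to 0.95 rad) must be felt. The glass cracks at 140 N of the ram.
- lever (a joint): angle of the press's sprung lever, rad: 0 at rest (pointing to the press's front, 0.45 rad upward), growing as it is pulled down, at most 1.08. Held at its grip it pulls back with 4 to 8 N; sliding the stopper adds 6 N; with the stopper home it goes solid: 5 N more is firm, 38 N in all cracks the glass. Returning faster than 1.2 rad/s counts as springing; let go, it goes faster.
- lever_hinge (a point): centre of the lever's hub, on its hinge axis (parallel to the press's y), 252 mm high, on the press's right-hand side: at x 20, y -115 mm in the press's frame.
- lever_grip (a point): on the upper face of the lever's flat black rubber grip, 180 mm out from the hinge. The grip is 100 long (125 to 225 mm from the hinge), 36 wide, 16 mm thick; the bar behind it is 14 mm thick. Site axes: x along the lever towards the hinge, y its width, z out of the upper face. Pressing it down from above with closed fingers works.
- carriage (a joint): travel of the sliding carriage, m: 0 fully out to the front, 0.100 fully in against its stop, with the bottle under the ram. It stays where it is left (2 N friction).
- carriage_knob (a point): on the axis of the carriage's upright knob, 62 mm over the table. The knob is a steel post 20 mm thick with a 25 mm thick black top from 67 to 85 mm over the table; the bar it stands on is 24 mm high. It can be pushed, hooked or pinched from above. It stands 95 mm in front of the bottle's axis and 30 mm to the left.
- carriage_cup (a point): middle of the floor of the carriage's low square cup (inside 68 by 68 mm, rim 18 mm above this point), where the bottle stands, 26 mm over the table.
- bottle: amber glass bottle, 130 mm high to its mouth, 64 mm thick up to 80 mm, neck 29 mm thick; origin in the centre of its underside, z up. It stands loose in the cup, 0.4 kg.
- stopper_top (a point): centre of the top of the bottle's stopper: a dark wooden cap, 34 mm across and 14 mm high, on a cork shank. Its top is 144 mm above the bottle's underside when it is fully home and 157 to 162 mm at the start. It slides under about 25 N and stays where it is pressed to.
- done_bottle_a: finished amber bottle with a yellow capsule, 150 mm high, 64 mm thick, standing to the left of the press; origin in the centre of its underside. Bystander.
- done_bottle_b: finished bottle like the other, standing to the right of the press behind the lever. Bystander.
- stopper_tub: white plastic tub with stoppers, 160 x 200 x 70 mm, origin under its centre. Bystander.
- wrench: steel wrench, 190 mm long, lying along its x axis. Bystander.
- spray: white plastic bottle, 190 mm high, 68 mm thick, origin in the centre of its underside. Bystander.
- mug: white mug, 95 mm high, 82 mm across, origin in the centre of its underside. Bystander.
- brush: hand brush lying along its x axis. Bystander.
Not all that is in view belongs to the job. Leave any green or pink look-alike of the bottle alone.

How it is judged (in metres and radians):
On the way, in this order (a step that is already met when the one before it is completed fails the run):
1. the carriage is pushed fully in (within 5 mm) with the lever still up (value of joint carriage above 0.095 m and value of joint lever below 0.05 rad), for 0.2 s.
2. the lever presses the stopper home (within 3 mm), the ram on it with more than 15 N for half a second (z of stopper_top in the frame of bottle below 0.147 m and value of joint lever above 0.4 rad and contact force between ram and bottle above 15 N), for 0.5 s.
3. the lever is back up at rest, the carriage still in (value of joint lever below 0.05 rad and value of joint carriage above 0.08 m), for 0.2 s.
At the end, for the whole second after the job is handed in: the carriage fully out (within 6 mm), the lever up at rest (within 0.05 rad), the stopper home (within 3 mm), the bottle upright and at rest in the carriage's cup (value of joint carriage below 0.006 m and value of joint lever below 0.05 rad and z of stopper_top in the frame of bottle below 0.147 m and angle between bottle's own z axis and vertical below 0.06 rad and distance between bottle and carriage_cup below 0.006 m and linear speed of bottle below 0.02 m/s); the robot touches nothing.
It fails at once if the ram presses the bottle with more than 140 N (the glass cracks) (contact force between ram and bottle above 140 N).
It fails at once if the lever springs back (faster than 1.2 rad/s) (velocity of joint lever below -1.2 rad/s).
It fails at once if the robot touches the bottle or its stopper with more than 2 N (contact force between any of the fingers, the arm and bottle above 2 N).
It fails at once if a bystander is moved more than 30 mm (distance of any of done_bottle_a, done_bottle_b, stopper_tub, wrench, spray, mug, brush from where it was at the start of the episode above 0.03 m).
It also fails if it takes over 72 s, if anything falls off the work surface, if the arm or the gripper's body presses on something with over 40 N, if the wrist force passes 120 N, or if a joint passes its speed limit or range.

ROBOT

A 6-joint arm with a two-finger parallel gripper is mounted at the origin on the work surface. World frame = base frame: x ahead of the robot, y to its left, z up, the work surface at z = 0. Lengths are in mm, angles in rad, forces in N, time in s.
With the tool pointing down it reaches from about 300 to 875 mm from the base axis. Payload 4.2 kg.
Tool frame: the origin (TCP) lies at the very end of the fingers, on their centre line; the grasp point (between the pads) lies 19 mm behind it; x points along the fingers, y is the direction in which the jaws open and shut, and the axes are right-handed (so a half turn about x gives the same grasp; the last joint's range is limited). The gripper opens to 85 mm and grips with 20 to 120 N. Pads are 22 mm wide; open, the fingers measure 114 mm over their backs; the gripper's body (76 mm by 85 mm) begins 54 mm behind the grasp point. The pads swing forward as they close: fully open they stand 13 mm farther back than shut.
Start: joints at [1.1, 0.32, 1.565, -0, 1.257, -0.02], TCP at [250.523, 517.571, 231.338] pointing down, gripper open.
Joint ranges: [-3.11, 3.11], [-0.84, 2.01], [0.21, 2.61], [-1.34, 4.49], [0.05, 2.63], [-2.56, 2.56]. Speed limits (rad/s): [2.57, 2.57, 3.14, 3.14, 3.14, 3.14].

INTERFACE

Orientations are given as a unit quaternion [w, x, y, z].
In Python, from station import * gives the robot as it stands. The module is installed in compiled form; this text tells all that it offers.
- The arm moves only by the shell command python3 -m inch 'ROWS' [OPENING]. ROWS is JSON, a list of rows, each an object with "xyz": the shift along the world's x, y, z in mm, a list of three; "spin": the turn about the world's z in degrees. A call has 1 to 12 rows; each row is the pose to reach, as a shift and turn from the pose commanded when the call began; what a row does not reach only later rows make up. A row lasts 1/8 s, in which the tool goes at most 62.5 mm and 10.7 degrees, less where a joint would pass 70% of its speed; a pose out of reach is approached as far as the arm can. A call with a gripper value outside its range is refused whole. OPENING is the closure, from -1 (fully open) to 1 (shut), set as the call begins (- or left out, the last holds). The fingers move at their own pace and stop on an object; the grip force is fixed at half the most. Time passes only in rows, so rows that repeat a pose let the fingers close. It gives the time, the measured TCP pose, the force and the opening at its end, in the units of the state.
- get_state(): the state, without advancing time (a new reading comes with each control period).
- snapshot(name): name is "scene" or "side" or "wrist"; returns a dict with "image" (480x640x3 uint8, red, green, blue), "z_map" (480x640 float32, mm along the optical axis (not along the pixel's ray), 0 where there is no reading), "vfov" (degrees; the focal length in pixels is half the picture's height over the tangent of half this angle, whatever the lens; pixels are square), "cx", "cy" (the principal point, pixels), "k1" (the pictures are not rectified: a ray, as slopes to the right and down, at radius r is drawn at 1 + k1 r^2 times it, then the intrinsics apply), "pose" (4x4, takes a point from camera to world coordinates). Camera axes: x right, y down, z forward; pixel columns grow to the right and rows downward; lengths in mm; the calibration is good to about 2 mm. A picture is of the moment at which its call begins.
- hand_in(): hands the job in, once; it reports no verdict.
Trained networks look in a picture, given as the dict that the camera call returned (one of the last four; its "shot" number tells which), for a name from the list of things; names that differ only in an ending like _2 or _b are one class to them, and where a whole thing is asked for, a point or a joint stands for the part that bears it (a point fixed in the world has none). Each returns a list of dicts, best first, with "p" (0 to 1); they miss things now and then, are a little off and sometimes report something else, mostly with a low value. They report only what shows in the picture. A call takes as long as a camera call. They do not tell look-alikes from the thing itself.
- cut_out(picture, thing): "pixels" (480x640 bool, what is visible of it) and "xy" ([column, row] as shares, 0 to 1, of the picture: columns of its width, rows of its height, amid what is visible of it).
- place_of(picture, thing): "xy" ([column, row] as shares, 0 to 1, of the picture: columns of its width, rows of its height: a listed point, or the origin of a listed thing).
The state is a dict: "time_s": time; "joint_pos": joint angles; "qd": joint speeds; "joint_torque": joint torques, N m; "position": TCP position; "tcp_rot": TCP orientation; "wrist_force": force on the tool from outside, world axes, zero at the start; "moment": the same for the moment, N m; "grip_width": opening from 0.0 (shut) to 1.0 (fully open).
Only numpy, scipy, OpenCV 4.12 (cv2) and the standard library are available. Lean on these libraries where they do the work, as an engineer would, in place of code of your own. Each camera call takes 0.05 s, during which the arm holds its last target. There are 200 camera calls.

## Working session

There is one attempt and no reset: what is moved stays moved. The work goes in short steps, Python scripts to look and compute and a shell command to move; the robot and the scene stay as the last step left them, time stands still between calls to the robot, and variables do not carry over. Pictures are saved under pics/ and viewed, about 8 in all and at most 12, crops included, and the job is handed in when it is done.

```bash
mkdir -p pics; cat > h.py <<'E'
from station import *
import numpy as np, cv2
def K(s):
    f=240/np.tan(np.radians(s["vfov"])/2); return np.array([[f,0,s["cx"]],[0,f,s["cy"]],[0,0,1.]]),np.array([s["k1"],0,0,0,0.])
def ray(s,u,v):
    k,d=K(s); p=cv2.undistortPoints(np.array([[[u,v]]],float),k,d)[0,0]
    T=np.array(s["pose"]); return T[:3,3],T[:3,:3]@np.array([p[0],p[1],1.])
def at_z(s,u,v,z):
    o,r=ray(s,u,v); return o+r*(z-o[2])/r[2]
def depth(s,u,v):
    o,r=ray(s,u,v); z=s["z_map"][int(v)-1:int(v)+2,int(u)-1:int(u)+2]; return o+r*np.median(z)
def proj(s,p):
    T=np.linalg.inv(np.array(s["pose"])); k,d=K(s); q=T[:3,:3]@np.array(p,float)+T[:3,3]
    return cv2.projectPoints(q.reshape(1,1,3),np.zeros(3),np.zeros(3),k,d)[0].ravel()
def save(s,n,box=None):
    im=s["image"][:,:,::-1]
    if box: im=cv2.resize(im[box[1]:box[3],box[0]:box[2]],(600,int(600*(box[3]-box[1])/(box[2]-box[0]))))
    cv2.imwrite("pics/"+n,im)
E
python3 - <<'E'
from h import *
for n in("scene","side"):
    s=snapshot(n); save(s,n+"0.png")
    print(n,s["pose"][:3,3] if hasattr(s["pose"],"shape") else s["pose"])
    for t in["press","lever_hinge","lever_grip","carriage_knob","carriage_cup","bottle","stopper_top","ram","done_bottle_a","stopper_tub","wrench","spray","mug","brush"]:
        for d in place_of(s,t)[:3]:
            u,v=d["xy"][0]*640,d["xy"][1]*480
            z={"lever_hinge":252,"carriage_knob":62,"carriage_cup":26,"bottle":26,"ram":222}.get(t,0)
            print(t,round(d["p"],2),int(u),int(v),"atz",z,at_z(s,u,v,z).round(0),"dep",depth(s,u,v).round(0))
E
```

```text
scene [ 1244.42104211 -1028.59030194  1015.7053589 ]
press 0.86 359 313 atz 0 [680.  -6.   0.] dep [685. -16.  10.]
press 0.25 333 291 atz 0 [555.  38.  -0.] dep [592. -19.  55.]
lever_hinge 0.75 341 266 atz 252 [ 687. -128.  252.] dep [ 685. -126.  250.]
lever_hinge 0.64 329 251 atz 252 [623. -88. 252.] dep [ 642. -117.  276.]
lever_grip 0.75 293 218 atz 0 [166. 340.   0.] dep [ 522. -111.  335.]
carriage_knob 0.82 315 266 atz 62 [478.  48.  62.] dep [487.  35.  74.]
carriage_knob 0.19 328 347 atz 62 [ 716. -233.   62.] dep [ 701. -212.   36.]
carriage_cup 0.56 337 293 atz 26 [589.   7.  26.] dep [598.  -7.  40.]
carriage_cup 0.41 244 398 atz 26 [ 621. -469.   26.] dep [ 617. -466.   20.]
bottle 0.79 334 291 atz 26 [573.  13.  26.] dep [593. -17.  55.]
bottle 0.67 358 274 atz 26 [593. 131.  26.] dep [590. 136.  22.]
bottle 0.65 289 328 atz 26 [ 560. -201.   26.] dep [ 567. -209.   35.]
stopper_top 0.6 332 249 atz 0 [417. 240.  -0.] dep [565.  12. 182.]
stopper_top 0.46 285 285 atz 0 [406. -25.   0.] dep [ 537. -182.  159.]
ram 0.44 359 249 atz 222 [663.   5. 222.] dep [692. -47. 262
[... 1739 characters left out ...]
 [670. 184.   0.] dep [559. -97. 322.]
done_bottle_a 0.17 331 236 atz 0 [635. 192.   0.] dep [ 530. -100.  333.]
stopper_tub 0.56 273 191 atz 0 [500. 490.   0.] dep [494. 456.  31.]
wrench 0.28 230 234 atz 0 [296. 321.   0.] dep [295. 304.  18.]
spray 0.68 395 401 atz 0 [ 598. -445.    0.] dep [ 573. -479.   87.]
spray 0.49 382 248 atz 0 [786.  83.   0.] dep [ 672. -127.  265.]
mug 0.82 360 449 atz 0 [ 459. -534.    0.] dep [ 458. -535.    5.]
mug 0.26 385 247 atz 0 [796.  85.   0.] dep [ 678. -128.  268.]
mug 0.25 331 278 atz 0 [573.  16.   0.] dep [558. -24.  54.]
brush 0.9 229 234 atz 0 [294. 320.   0.] dep [293. 300.  20.]
brush 0.34 329 242 atz 0 [620. 168.   0.] dep [ 516. -124.  340.]
```

```bash
python3 - <<'E'
from h import *
s=snapshot("scene"); save(s,"sc1.png",(190,150,490,430))
s=snapshot("side"); save(s,"si1.png",(220,150,460,350))
E
```

```text
(no output)
```

View pics/sc1.png

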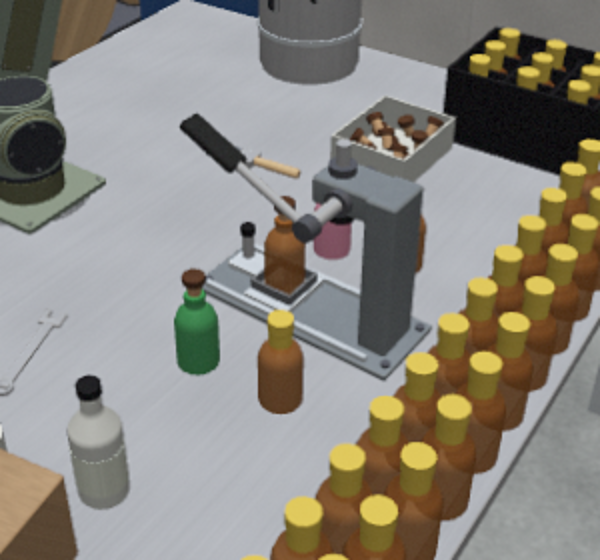

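View pics/si1.png

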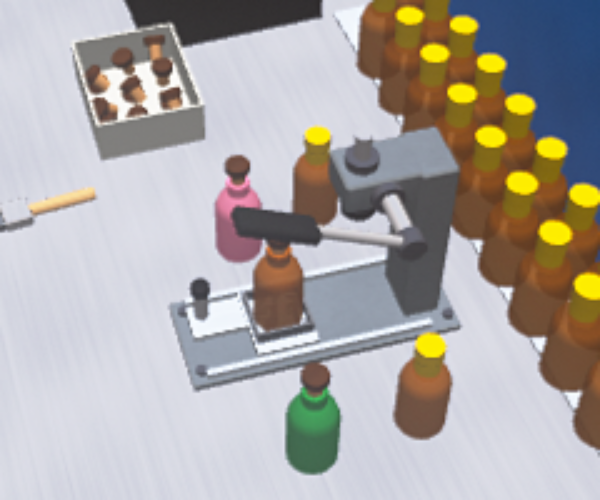

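The bottle for the job is the amber one in the carriage (scene 334,291). The look-alikes are the green one (289,328), the pink one (358,274) and the capped done bottles. Next I'll fit the press pose from depth.

```bash
cat >> h.py <<'E'
def cloud(s):
    k,d=K(s); v,u=np.mgrid[0:480,0:640]; p=cv2.undistortPoints(np.stack([u,v],-1).reshape(-1,1,2).astype(float),k,d)[:,0]
    z=s["z_map"].reshape(-1); T=np.array(s["pose"]); P=np.c_[p*z[:,None],z]@T[:3,:3].T+T[:3,3]
    P[z==0]=np.nan; return P.reshape(480,640,3)
def box(P,x0,x1,y0,y1,z0,z1):
    P=P.reshape(-1,3); return P[(P[:,0]>x0)&(P[:,0]<x1)&(P[:,1]>y0)&(P[:,1]<y1)&(P[:,2]>z0)&(P[:,2]<z1)]
E
python3 - <<'E'
from h import *
A=[]
for n in("scene","side"):
    s=snapshot(n); P=cloud(s); A.append(P.reshape(-1,3))
    h=box(P,600,850,-90,80,268,283); print(n,"head top",len(h),np.median(h[:,2]),cv2.minAreaRect(h[:,:2].astype(np.float32)))
    b=box(P,400,850,-130,110,8,16); print("plate",len(b),np.median(b[:,2]),cv2.minAreaRect(b[:,:2].astype(np.float32)))
    k=box(P,455,520,20,80,60,95); print("knob",len(k),k.min(0),k.max(0),k.mean(0))
    g=box(P,440,600,-170,-50,270,420); c=g.mean(0);w=np.linalg.svd(g-c,full_matrices=False)[2]; print("grip",len(g),c,w[0],w[2],g.min(0),g.max(0))
    t=box(P,540,610,-40,50,176,200); print("stopper",len(t),t.mean(0),t.min(0),t.max(0))
    for d in cut_out(s,"lever_grip")[:2]:
        m=d["pixels"]; q=P[m]; q=q[np.isfinite(q).all(1)]; print("cut",d["p"],len(q),np.median(q,0),q.min(0),q.max(0))
E
```

```text
scene head top 676 272.4749134928058 ((710.0865478515625, -5.002361297607422), (143.10824584960938, 85.84800720214844), 1.430208683013916)
plate 1243 10.753983704912685 ((619.296142578125, 0.9193572998046875), (141.88302612304688, 359.0552673339844), 87.07939910888672)
knob 60 [463.58629225  24.63594617  60.08227094] [490.46658041  50.07455232  85.93811049] [478.46538225  36.78025961  75.95702455]
grip 482 [ 536.42838207 -111.94404949  327.20202713] [ 0.89318297 -0.02966709 -0.44871376] [ 0.43514601 -0.19472668  0.87905032] [ 479.79666642 -127.85879777  285.53180999] [599.64644514 -85.95832117 355.79325893]
stopper 31 [572.35635893  11.55413919 182.06747533] [555.27336949 -11.06020284 176.34785163] [585.22980902  22.86866622 186.19987602]
cut 0.77 802 [ 564.77705961 -115.53151006  310.48414983] [  67.38745871 -131.08551491   -8.36935224] [700.69679708 408.10849664 355.79325893]
side head top 771 275.0073380564654 ((703.3350219726562, -21.673004150390625), (141.84817504882812, 113.54047393798828), 0.04907403513789177)
plate 1490 12.418926040439032 ((633.045654296875, -6.909919738769531), (225.47634887695312, 442.4160461425781), 86.66639709472656)
knob 62 [459.88748536  25.46534707  60.6446415 ] [483.95219632  49.0375461   91.05369161] [471.27932395  35.09115679  80.33727482]
grip 461 [ 527.8393272  -113.40975668  332.421928  ] [ 0.89786396 -0.03527413 -0.43885767] [-0.42314458  0.2061898  -0.88228931] [ 475.24209692 -130.82490498  290.92500898] [599.41307965 -89.11839391 359.97115097]
stopper 18 [560.00325781  -6.93951541 181.46385455] [549.71847461 -12.78243772 176.91169199] [573.35055794   4.76421285 186.57673098]
cut 0.69 709 [ 557.14579651 -116.71365998  318.8400902 ] [ 475.45415613 -131.33160315   -3.5684376 ] [757.7444287  141.42798061 359.97115097]
```

```bash
python3 - <<'E'
from h import *
from scipy.spatial.transform import Rotation as R
s=get_state(); q=s["tcp_rot"]; print(s["time_s"],s["position"],s["grip_width"]); print(R.from_quat([q[1],q[2],q[3],q[0]]).as_matrix().round(3))
E
```

```text
1.8 [250.53907691 517.5649637  231.33743941] 0.9983462461360729
[[ 0.     0.436  0.9  ]
 [ 0.     0.9   -0.436]
 [-1.     0.     0.   ]]
```

```bash
python3 -m inch '[{"xyz":[20,-45,0],"spin":2},{"xyz":[45,-95,0],"spin":5},{"xyz":[70,-150,0],"spin":8},{"xyz":[95,-205,0],"spin":11},{"xyz":[122,-260,0],"spin":14},{"xyz":[148,-315,0],"spin":17},{"xyz":[173,-370,0],"spin":20},{"xyz":[198,-425,0],"spin":23},{"xyz":[215,-460,0],"spin":23},{"xyz":[225,-480,-30],"spin":23},{"xyz":[225,-480,-60],"spin":23},{"xyz":[225,-480,-60],"spin":23}]' -1
python3 - <<'E'
from h import *
s=snapshot("wrist"); save(s,"w1.png"); P=cloud(s)
print(get_state()["position"])
k=box(P,440,520,0,80,64,95); print("knob",len(k),k.min(0),k.max(0),np.median(k,0))
for d in place_of(s,"carriage_knob")[:2]:
    u,v=d["xy"][0]*640,d["xy"][1]*480; print(d["p"],u,v,at_z(s,u,v,62))
E
```

```text
time_s: 3.3
position: [474.0, 37.2, 169.6]
tcp_rot: [0.705, 0.018, 0.709, -0.018]
wrist_force: [-0.2, -0.1, 0.2]
grip_width: 1.001
[475.21996339  37.5115785  171.15893979]
knob 993 [460.29582245  28.44008779  71.46810062] [484.5203659   52.16931603  87.9063042 ] [470.23594225  40.30414915  85.54513033]
0.64 324.096 241.67999999999998 [474.24309786  40.85342568  62.        ]
```

View pics/w1.png

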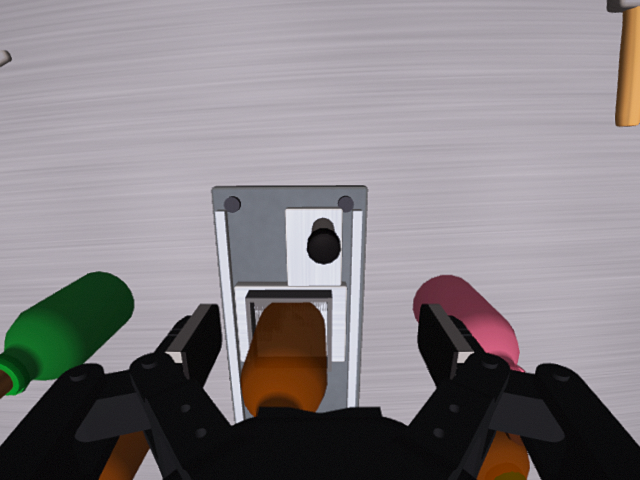

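Wrist view: the knob is at (323,243), next to the amber bottle in its cup. Knob estimate is about (474, 39). I'll pinch it.

```bash
python3 -m inch '[{"xyz":[-1,2,-40],"spin":0},{"xyz":[-1,2,-80],"spin":0},{"xyz":[-1,2,-110],"spin":0},{"xyz":[-1,2,-121],"spin":0},{"xyz":[-1,2,-121],"spin":0}]'
python3 -m inch '[{"xyz":[0,0,0],"spin":0},{"xyz":[0,0,0],"spin":0},{"xyz":[0,0,0],"spin":0},{"xyz":[0,0,0],"spin":0},{"xyz":[0,0,0],"spin":0},{"xyz":[0,0,0],"spin":0}]' 1
```

```text
time_s: 4.03
position: [475.3, 39.9, 51.0]
tcp_rot: [0.707, 0.017, 0.706, -0.017]
wrist_force: [1.0, -0.5, 0.3]
grip_width: 0.999
time_s: 4.78
position: [474.8, 39.9, 51.0]
tcp_rot: [0.707, 0.018, 0.707, -0.017]
wrist_force: [-1.4, 2.4, 5.6]
grip_width: 0.274
```

```bash
python3 -m inch '[{"xyz":[5,0,0],"spin":0},{"xyz":[14,-0.6,0],"spin":0},{"xyz":[24,-1,0],"spin":0},{"xyz":[34,-1.5,0],"spin":0},{"xyz":[44,-2,0],"spin":0},{"xyz":[54,-2.5,0],"spin":0},{"xyz":[64,-3,0],"spin":0},{"xyz":[74,-3.5,0],"spin":0},{"xyz":[83,-4,0],"spin":0},{"xyz":[90,-4.2,0],"spin":0},{"xyz":[94,-4.4,0],"spin":0},{"xyz":[94,-4.4,0],"spin":0}]'
python3 -m inch '[{"xyz":[2,0,0],"spin":0},{"xyz":[4,0,0],"spin":0},{"xyz":[6,0,0],"spin":0},{"xyz":[7,0,0],"spin":0},{"xyz":[7,0,0],"spin":0}]'
```

```text
time_s: 6.28
position: [569.4, 35.5, 51.0]
tcp_rot: [0.708, 0.018, 0.706, -0.017]
wrist_force: [0.1, 1.1, 4.3]
grip_width: 0.273
time_s: 6.9
position: [574.7, 35.2, 51.0]
tcp_rot: [0.706, 0.018, 0.707, -0.017]
wrist_force: [-3.7, 0.6, 8.6]
grip_width: 0.274
```

```bash
python3 -m inch '[{"xyz":[2,0,0],"spin":0},{"xyz":[4,0,0],"spin":0},{"xyz":[4,0,0],"spin":0},{"xyz":[4,0,0],"spin":0}]'
```

```text
time_s: 7.4
position: [574.5, 35.2, 51.0]
tcp_rot: [0.703, 0.017, 0.711, -0.018]
wrist_force: [-13.1, 1.0, 15.7]
grip_width: 0.276
```

```bash
python3 -m inch '[{"xyz":[-2,0,0],"spin":0},{"xyz":[-5,0,0],"spin":0},{"xyz":[-5,0,0],"spin":0}]'
python3 -m inch '[{"xyz":[0,0,0],"spin":0},{"xyz":[0,0,0],"spin":0},{"xyz":[0,0,0],"spin":0},{"xyz":[0,0,0],"spin":0},{"xyz":[0,0,0],"spin":0}]' -1
python3 -m inch '[{"xyz":[0,0,15],"spin":0},{"xyz":[0,0,40],"spin":0},{"xyz":[0,0,70],"spin":0},{"xyz":[-20,0,120],"spin":0},{"xyz":[-50,0,170],"spin":0},{"xyz":[-60,0,220],"spin":0},{"xyz":[-60,0,270],"spin":0},{"xyz":[-60,0,330],"spin":0},{"xyz":[-60,0,350],"spin":0},{"xyz":[-60,0,350],"spin":0}]' 1
python3 - <<'E'
from h import *
s=snapshot("scene"); P=cloud(s); save(s,"sc2.png",(190,150,490,430))
k=box(P,540,620,10,70,66,95); print("knob",len(k),k.min(0),k.max(0))
g=box(P,440,600,-170,-50,270,420); print("grip",len(g),g.mean(0),g.min(0),g.max(0))
s=get_state();print(s["position"],s["wrist_force"],s["grip_width"])
E
```

```text
time_s: 7.78
position: [574.6, 35.2, 51.0]
tcp_rot: [0.707, 0.018, 0.707, -0.017]
wrist_force: [-1.1, 1.3, 7.6]
grip_width: 0.275
time_s: 8.4
position: [574.5, 35.1, 50.3]
tcp_rot: [0.707, 0.017, 0.707, -0.017]
wrist_force: [-0.5, 0.3, 0.7]
grip_width: 1.0
time_s: 9.65
position: [514.7, 35.2, 403.0]
tcp_rot: [0.709, 0.018, 0.705, -0.017]
wrist_force: [0.8, 0.1, -1.5]
grip_width: -0.002
knob 56 [566.29356588  23.68269059  66.46067818] [590.28553995  50.86076925  86.695408  ]
grip 485 [ 536.74040388 -112.10420657  327.1799713 ] [ 482.21108491 -130.14686393  287.18845167] [599.8700205  -86.9788059  355.66242777]
[514.1698045   35.1722771  400.96499421] [0.14371232 0.95941569 0.31470365] 0.005306673947824268
```

View pics/sc2.png

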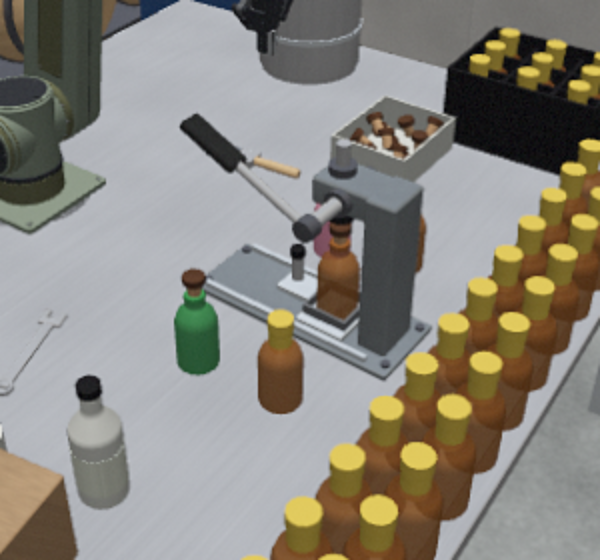

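The carriage is in, with the bottle under the ram. Next I move above the grip.

```bash
python3 -m inch '[{"xyz":[2,-40,0],"spin":0},{"xyz":[5,-90,0],"spin":0},{"xyz":[7,-130,0],"spin":0},{"xyz":[7,-145,0],"spin":0},{"xyz":[7,-145,-20],"spin":0},{"xyz":[7,-145,-40],"spin":0},{"xyz":[7,-145,-50],"spin":0},{"xyz":[7,-145,-50],"spin":0}]'
```

```text
time_s: 10.7
position: [521.1, -109.3, 349.5]
tcp_rot: [0.706, 0.018, 0.708, -0.017]
wrist_force: [-0.8, 0.4, -0.6]
grip_width: 0.003
```

```bash
python3 - <<'E'
from h import *
s=snapshot("side"); save(s,"si2.png",(250,130,450,280)); print(get_state()["wrist_force"])
E
```

```text
[ 0.62654597 -0.82375643 -0.03857216]
```

View pics/si2.png

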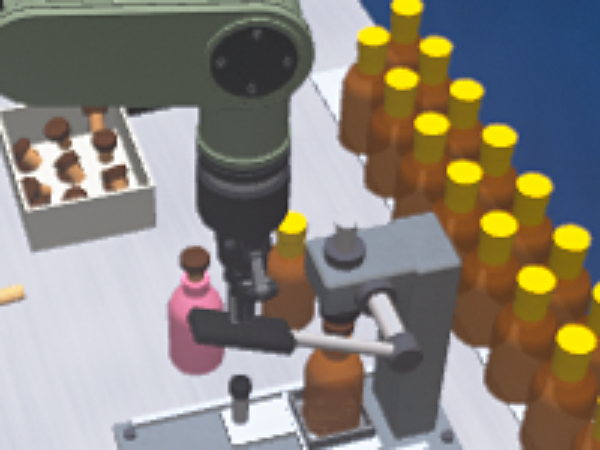

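```bash
python3 -m inch '[{"xyz":[-3,-2,-5],"spin":0},{"xyz":[-3,-2,-9],"spin":0},{"xyz":[-3,-2,-13],"spin":0},{"xyz":[-4,-2,-17],"spin":0},{"xyz":[-5,-2,-22],"spin":0},{"xyz":[-5,-2,-22],"spin":0}]'
python3 -m inch '[{"xyz":[-2,0,-7],"spin":0},{"xyz":[-4,0,-14],"spin":0},{"xyz":[-6,0,-21],"spin":0},{"xyz":[-7,0,-28],"spin":0},{"xyz":[-7,0,-28],"spin":0}]'
```

```text
time_s: 11.5
position: [516.3, -111.9, 329.1]
tcp_rot: [0.707, 0.017, 0.707, -0.018]
wrist_force: [-1.6, -0.2, 4.8]
grip_width: -0.004
time_s: 12.12
position: [508.8, -111.7, 300.8]
tcp_rot: [0.707, 0.018, 0.707, -0.017]
wrist_force: [-2.8, 1.4, 5.6]
grip_width: -0.001
```

```bash
python3 -m inch '[{"xyz":[-1,0,-8],"spin":0},{"xyz":[-2,0,-16],"spin":0},{"xyz":[-3,0,-24],"spin":0},{"xyz":[-4,0,-32],"spin":0},{"xyz":[-4,0,-40],"spin":0},{"xyz":[-4,0,-40],"spin":0}]'
python3 -m inch '[{"xyz":[0,0,-5],"spin":0},{"xyz":[0,0,-10],"spin":0},{"xyz":[1,0,-15],"spin":0},{"xyz":[1,0,-20],"spin":0},{"xyz":[1,0,-20],"spin":0}]'
```

```text
time_s: 12.88
position: [503.7, -111.6, 261.4]
tcp_rot: [0.706, 0.018, 0.708, -0.017]
wrist_force: [-7.3, 1.4, 8.2]
grip_width: 0.001
time_s: 13.5
position: [504.1, -111.6, 241.4]
tcp_rot: [0.705, 0.018, 0.708, -0.017]
wrist_force: [-8.2, 1.2, 10.7]
grip_width: 0.003
```

```bash
for i in 1; do python3 -m inch '[{"xyz":[1,0,-3],"spin":0},{"xyz":[2,0,-6],"spin":0},{"xyz":[2,0,-6],"spin":0}]'; python3 -m inch '[{"xyz":[1,0,-3],"spin":0},{"xyz":[2,0,-6],"spin":0},{"xyz":[2,0,-6],"spin":0}]'; done
```

```text
time_s: 13.88
position: [504.7, -111.7, 235.1]
tcp_rot: [0.704, 0.018, 0.71, -0.017]
wrist_force: [-13.0, -0.1, 10.9]
grip_width: 0.001
time_s: 14.25
position: [505.6, -111.7, 228.6]
tcp_rot: [0.703, 0.017, 0.711, -0.017]
wrist_force: [-12.3, 1.1, 10.8]
grip_width: 0.003
```

```bash
python3 -m inch '[{"xyz":[-1,0,-3],"spin":0},{"xyz":[0,0,-6],"spin":0},{"xyz":[0,0,-6],"spin":0}]';  python3 -m inch '[{"xyz":[1,0,-2],"spin":0},{"xyz":[1,0,-4],"spin":0},{"xyz":[1,0,-4],"spin":0}]'
```

```text
time_s: 14.62
position: [506.7, -111.7, 223.0]
tcp_rot: [0.704, 0.017, 0.71, -0.017]
wrist_force: [-11.1, 0.7, 10.9]
grip_width: 0.002
time_s: 15.0
position: [507.4, -111.7, 218.9]
tcp_rot: [0.704, 0.017, 0.71, -0.017]
wrist_force: [-11.0, -0.5, 10.9]
grip_width: -0.001
```

```bash
for i in 1 ; do python3 -m inch '[{"xyz":[0,0,-2],"spin":0},{"xyz":[1,0,-4],"spin":0},{"xyz":[1,0,-4],"spin":0}]';  python3 -m inch '[{"xyz":[1,0,-2],"spin":0},{"xyz":[1,0,-4],"spin":0},{"xyz":[1,0,-4],"spin":0}]'; done
```

```text
time_s: 15.38
position: [508.3, -111.8, 215.0]
tcp_rot: [0.704, 0.017, 0.71, -0.017]
wrist_force: [-12.6, -0.5, 11.8]
grip_width: -0.002
time_s: 15.75
position: [508.8, -111.8, 212.9]
tcp_rot: [0.704, 0.017, 0.71, -0.018]
wrist_force: [-17.9, -0.5, 22.0]
grip_width: -0.0
```

Solid at z≈213, with about 26 N normal to the lever. I ease it slightly and hold for about a second.

```bash
python3 -m inch '[{"xyz":[-0.5,0,0.5],"spin":0},{"xyz":[-0.5,0,0.5],"spin":0},{"xyz":[-0.5,0,0.5],"spin":0},{"xyz":[-0.5,0,0.5],"spin":0},{"xyz":[-0.5,0,0.5],"spin":0},{"xyz":[-0.5,0,0.5],"spin":0},{"xyz":[-0.5,0,0.5],"spin":0},{"xyz":[-0.5,0,0.5],"spin":0},{"xyz":[-0.5,0,0.5],"spin":0}]'
```

```text
time_s: 16.88
position: [508.7, -111.8, 213.1]
tcp_rot: [0.704, 0.017, 0.71, -0.017]
wrist_force: [-15.8, -0.0, 20.2]
grip_width: -0.005
```

```bash
python3 -m inch '[{"xyz":[-1,0,2],"spin":0},{"xyz":[-2,0,5],"spin":0},{"xyz":[-3,0,9],"spin":0},{"xyz":[-4,0,14],"spin":0},{"xyz":[-5,0,19],"spin":0},{"xyz":[-6,0,24],"spin":0},{"xyz":[-6,0,29],"spin":0},{"xyz":[-7,0,34],"spin":0},{"xyz":[-7,0,39],"spin":0},{"xyz":[-7,0,44],"spin":0},{"xyz":[-7,0,48],"spin":0},{"xyz":[-7,0,48],"spin":0}]'
python3 -m inch '[{"xyz":[0,0,5],"spin":0},{"xyz":[0,0,11],"spin":0},{"xyz":[0.5,0,17],"spin":0},{"xyz":[1,0,23],"spin":0},{"xyz":[2,0,29],"spin":0},{"xyz":[3,0,35],"spin":0},{"xyz":[4,0,41],"spin":0},{"xyz":[4,0,41],"spin":0}]'
```

```text
time_s: 18.38
position: [504.9, -111.7, 259.9]
tcp_rot: [0.706, 0.018, 0.707, -0.017]
wrist_force: [-4.9, 0.2, 6.5]
grip_width: 0.0
time_s: 19.38
position: [511.1, -112.0, 300.8]
tcp_rot: [0.708, 0.017, 0.706, -0.018]
wrist_force: [2.5, -0.4, 4.7]
grip_width: -0.002
```

```bash
python3 -m inch '[{"xyz":[1,0,5],"spin":0},{"xyz":[2,0,10],"spin":0},{"xyz":[3,0,15],"spin":0},{"xyz":[5,0,20],"spin":0},{"xyz":[6,0,24],"spin":0},{"xyz":[7,0,28],"spin":0},{"xyz":[7,0,32],"spin":0},{"xyz":[8,0,36],"spin":0},{"xyz":[8,0,40],"spin":0},{"xyz":[8,0,45],"spin":0},{"xyz":[8,0,50],"spin":0},{"xyz":[8,0,50],"spin":0}]'
python3 - <<'E'
from h import *
s=snapshot("scene"); P=cloud(s); save(s,"sc3.png",(190,150,490,430))
print(get_state()["wrist_force"])
for n in("scene","side"):
  P=cloud(snapshot(n)); g=box(P,440,600,-170,-50,270,342); print("grip",len(g),g.mean(0),g.min(0),g.max(0))
E
```

```text
time_s: 20.88
position: [517.3, -111.8, 349.8]
tcp_rot: [0.706, 0.018, 0.707, -0.017]
wrist_force: [0.3, 0.1, 0.3]
grip_width: 0.004
[0.7032079  0.44125666 0.25459358]
grip 365 [ 548.16583689 -113.28389963  320.94174214] [ 485.0822163  -128.64074096  290.49462821] [599.35287125 -88.82808539 341.91257385]
grip 275 [ 548.02113782 -116.469675    322.21643688] [ 492.37091224 -129.71003596  288.94320379] [599.0135532  -90.84232045 341.83870527]
```

View pics/sc3.png

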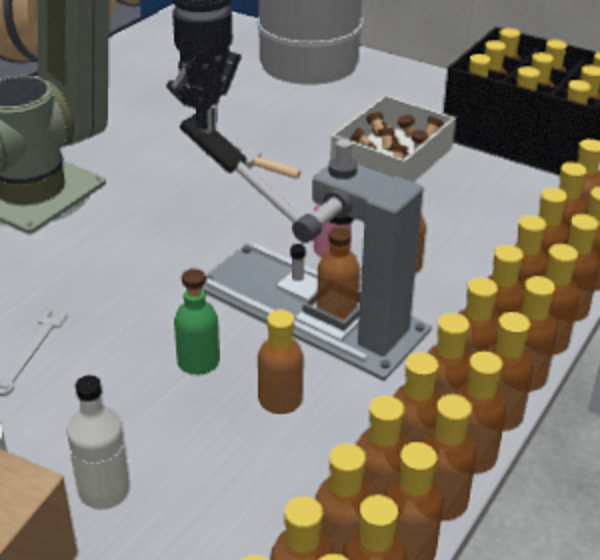

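Lever up and stopper home; the wrist is force-free. Back to the knob.

```bash
python3 -m inch '[{"xyz":[-1,0,30],"spin":0},{"xyz":[-2,40,40],"spin":0},{"xyz":[-2,90,40],"spin":0},{"xyz":[-2,147,40],"spin":0},{"xyz":[-2,147,20],"spin":0},{"xyz":[-2,147,-20],"spin":0},{"xyz":[-2,147,-20],"spin":0}]'
python3 -m inch '[{"xyz":[0,0,-50],"spin":0},{"xyz":[5,0,-105],"spin":0},{"xyz":[35,0,-155],"spin":0},{"xyz":[58,0,-200],"spin":0},{"xyz":[59,0,-240],"spin":0},{"xyz":[59,0,-265],"spin":0},{"xyz":[59,0,-279],"spin":0},{"xyz":[59,0,-279],"spin":0}]' -1
```

```text
time_s: 21.9
position: [514.1, 35.3, 327.0]
tcp_rot: [0.704, 0.017, 0.71, -0.017]
wrist_force: [-0.6, -0.2, 0.7]
grip_width: -0.003
time_s: 22.9
position: [575.6, 35.0, 51.1]
tcp_rot: [0.707, 0.018, 0.707, -0.018]
wrist_force: [-0.5, -0.4, 1.0]
grip_width: 1.001
```

```bash
python3 -m inch '[{"xyz":[0,0,0],"spin":0},{"xyz":[0,0,0],"spin":0},{"xyz":[0,0,0],"spin":0},{"xyz":[0,0,0],"spin":0},{"xyz":[0,0,0],"spin":0},{"xyz":[0,0,0],"spin":0}]' 1
python3 -m inch '[{"xyz":[-3,0,0],"spin":0},{"xyz":[-9,0.4,0],"spin":0},{"xyz":[-18,0.8,0],"spin":0},{"xyz":[-28,1.3,0],"spin":0},{"xyz":[-38,1.8,0],"spin":0},{"xyz":[-48,2.2,0],"spin":0},{"xyz":[-58,2.7,0],"spin":0},{"xyz":[-68,3.2,0],"spin":0},{"xyz":[-77,3.6,0],"spin":0},{"xyz":[-85,4,0],"spin":0},{"xyz":[-91,4.3,0],"spin":0},{"xyz":[-94,4.5,0],"spin":0}]'
python3 -m inch '[{"xyz":[-2,0,0],"spin":0},{"xyz":[-4,0,0],"spin":0},{"xyz":[-6,0,0],"spin":0},{"xyz":[-8,0,0],"spin":0},{"xyz":[-10,0,0],"spin":0},{"xyz":[-10,0,0],"spin":0}]'
```

```text
time_s: 23.65
position: [575.3, 35.2, 51.6]
tcp_rot: [0.707, 0.017, 0.707, -0.017]
wrist_force: [-0.1, -0.6, 5.1]
grip_width: 0.275
time_s: 25.15
position: [481.4, 39.6, 51.6]
tcp_rot: [0.708, 0.017, 0.706, -0.017]
wrist_force: [2.9, -0.9, 6.6]
grip_width: 0.272
time_s: 25.9
position: [475.7, 39.9, 51.7]
tcp_rot: [0.711, 0.018, 0.703, -0.017]
wrist_force: [10.5, 0.8, -2.2]
grip_width: 0.271
```

The carriage is at its outer stop (475.7, with a 10 N reaction). I relax, release and retreat.

```bash
python3 -m inch '[{"xyz":[2,0,0],"spin":0},{"xyz":[4,0,0],"spin":0},{"xyz":[4,0,0],"spin":0}]'
python3 -m inch '[{"xyz":[0,0,0],"spin":0},{"xyz":[0,0,0],"spin":0},{"xyz":[0,0,0],"spin":0},{"xyz":[0,0,0],"spin":0},{"xyz":[0,0,0],"spin":0}]' -1
python3 -m inch '[{"xyz":[0,0,15],"spin":0},{"xyz":[0,0,40],"spin":0},{"xyz":[0,0,80],"spin":0},{"xyz":[-20,20,120],"spin":0},{"xyz":[-50,50,160],"spin":0},{"xyz":[-70,80,190],"spin":0},{"xyz":[-80,110,190],"spin":0},{"xyz":[-80,110,190],"spin":0}]'
python3 - <<'E'
from h import *
print(get_state()["wrist_force"])
for n in("scene","side"):
    s=snapshot(n); P=cloud(s)
    if n=="scene": save(s,"sc4.png",(190,150,490,430))
    k=box(P,440,530,10,70,64,95); print("knob",len(k),k.min(0),k.max(0),k.mean(0))
    g=box(P,440,600,-170,-50,270,420); print("grip",len(g),g.mean(0),g.min(0),g.max(0))
    t=box(P,530,610,-40,50,145,220); print("stopper top",len(t),t.mean(0),np.percentile(t[:,2],95))
E
```

```text
time_s: 26.28
position: [475.5, 39.9, 51.6]
tcp_rot: [0.707, 0.018, 0.706, -0.017]
wrist_force: [1.5, 0.3, 8.3]
grip_width: 0.276
time_s: 26.9
position: [474.9, 39.6, 50.7]
tcp_rot: [0.707, 0.017, 0.707, -0.017]
wrist_force: [0.3, 0.5, -0.5]
grip_width: 0.998
time_s: 27.9
position: [394.4, 150.9, 241.3]
tcp_rot: [0.707, 0.017, 0.707, -0.016]
wrist_force: [0.8, -1.1, 0.3]
grip_width: 1.004
[ 0.82341944 -1.07573922  0.26681974]
knob 55 [463.94586831  25.62905335  65.87688523] [489.34471074  52.69557336  86.31821122] [478.53598123  36.65848697  77.92042617]
grip 483 [ 536.30521294 -111.93142964  327.25801447] [ 481.40727055 -128.80765234  288.28333665] [599.75445621 -87.55766331 354.5979656 ]
stopper top 61 [570.94708109  -4.2319628  158.59840104] 168.65211615852127
knob 60 [460.34340569  27.0869942   64.66868767] [483.28116326  52.48933614  91.94667128] [471.19915971  35.33956781  80.94593245]
grip 462 [ 527.74320478 -113.25964704  332.38246952] [ 475.81992316 -130.32539753  287.28641781] [599.91212225 -89.00184478 361.55452235]
stopper top 83 [562.22430131  -3.63202478 163.73384349] 173.5821261614781
```

View pics/sc4.png

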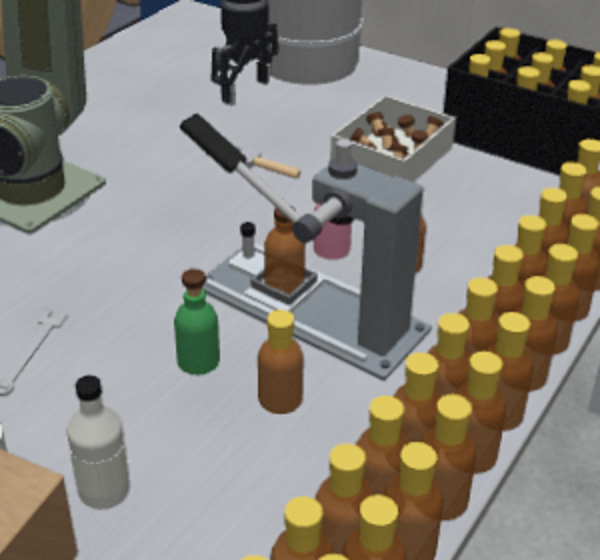

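```bash
python3 -c "from station import *; print(hand_in())"
```

```text
the job is handed in; nothing more can be done
None
```

I pressed the stopper home, brought the lever back up, drew the carriage out and handed the job in at about 28 s. `hand_in()` gives no verdict.

- **Carriage in:** I pinched the knob and pushed it about 100 mm, until it met the stop with roughly 13 N.
- **Press:** I pushed the lever down with closed fingers. The stopper slid at about 13 N at the grip, then the lever went solid at roughly 0.7 rad with a peak of about 26 N. I held about 23 N for just over a second; the glass cracks at 38 N.
- **Lever back up:** I eased it up at about 0.3 rad/s, staying in contact until the wrist force reached zero.
- **Carriage out:** I drew it back to its outer stop, which pushed back with about 10 N, then released the knob and retreated.

**Last checks:**
- The knob and the lever grip were back at their starting positions to within about 1 mm.
- The stopper top read 169 mm above the table in the scene camera and 174 mm in the side camera. Fully home should be 170 mm. The two cameras disagree by about 5 mm, more than the 3 mm tolerance, so I rely mainly on having felt it go solid.
- In the last scene picture the bottle stood upright in its cup, and the bystanders in that crop looked unmoved. I did not measure their positions. The crop does not show the whole table, so I did not check the mug.
- The arm was clear of everything, with no force on the wrist beyond its usual noise of about 1 N.

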